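Hook up the drop guard of a tube-cap press and load the rack

ROBOT

A 7-joint arm with a two-finger parallel gripper is mounted at the origin on a cart in front of the work surface, level with it; the furniture and walls round the work are solid. World frame = base frame: x ahead of the robot, y to its left, z up, the work surface at z = 0. Lengths are in mm, angles in rad, forces in N, time in s.
With the tool pointing down it reaches from about 375 to 925 mm from the base axis. Payload 3.1 kg.
Tool frame: the origin (TCP) lies midway between the tips of the shut fingers; the grasp point (between the pads) lies 19 mm behind it; z points along the fingers, y is the line along which they close (so a half turn about z gives the same grasp; the last joint's range is limited). The gripper opens to 85 mm and grips with 20 to 120 N. Pads are 22 mm wide; open, the fingers measure 114 mm over their backs; the gripper's body (76 mm by 85 mm) begins 54 mm behind the grasp point. The pads swing forward as they close: fully open they stand 13 mm farther back than shut.
Start: joints at [-1.219, 0.383, 0.044, 1.598, -0.018, 1.161, -0.05], TCP at [282.589, 585.36, 231.269] pointing down, gripper open.
Joint ranges: [-2.61, 2.61], [-0.41, 2.15], [-1.48, 1.57], [0, 2.5], [-1.57, 4.71], [0.05, 1.97], [-2.85, 2.85]. Speed limits (rad/s): [2.79, 2.79, 3.14, 3.14, 3.14, 3.14, 3.14].

INTERFACE

Orientations are given as a rotation vector (axis times angle).
In Python, from station import * gives the robot as it stands.
- The arm moves only by the tool arm_command, never from a script. Its argument "motion" is a list of rows, each an object of numbers: "x", "y", "z": the shift along the tool's x, y, z in mm; "wx", "wy", "wz": the turn, a rotation vector about the tool's x, y, z in rad. A call has 1 to 10 rows; each row is the pose to reach, as a shift and turn from the pose commanded when the call began, along the tool's axes at that moment; what a row does not reach only later rows make up. A row lasts 1/8 s, in which the tool goes at most 62.5 mm and 10.7 degrees, less where a joint would pass 70% of its speed; a pose out of reach is approached as far as the arm can. A call with a gripper value outside its range is refused whole. "fingers" is the opening, from 0 (shut) to 1 (fully open), set as the call begins (left out, the last holds). The fingers move at their own pace and stop on an object; "squeeze" is the grip in N (left out, the last holds). Time passes only in rows, so rows that repeat a pose let the fingers close. It gives the time, the measured TCP pose, the force, the opening and the grip force at its end, in the units of the state.
- get_obs(): the state, without advancing time (a new reading comes with each control period).
- grab_frame(name): name is "scene" or "top" or "wrist"; returns a dict with "img" (400x640x3 uint8, blue, green, red), "fx", "fy", "cx", "cy" (pixels), "extrinsics" (4x4, takes a point from camera to world coordinates). Camera axes: x right, y down, z forward; pixel columns grow to the right and rows downward; lengths in mm; the calibration is good to about 2 mm. A picture is of the moment at which its call begins. There is no depth.
- hand_in(): hands the job in; it is judged then, once.
The state is a dict: "time": time; "joint_positions": joint angles; "qd": joint speeds; "joint_efforts": joint torques, N m; "ee_pos": TCP position; "eef_rot": TCP orientation; "ft_force": force on the tool from outside, world axes, zero at the start; "wrist_torque": the same for the moment, N m; "width": opening from 0.0 (shut) to 1.0 (fully open); "gripper_force": force on a finger pad.
Only numpy, scipy, OpenCV 4.12 (cv2) and the standard library are available. Lean on these libraries where they do the work, as an engineer would, in place of code of your own. Each camera call takes 0.05 s, during which the arm holds its last target. There are 200 camera calls.

TASK

The cap press has to be loaded. Take the red grip of the slotted bar at the right of the clear drop guard, lift the guard all the way up with it, swing the top of the bar out to the right and lower it so that the bar's notch hangs on the stud and the guard stays up by itself; then push the tray with the tube rack in under the guard until it is fully home against its stops. The guard must not strike the tubes, and the bottles and the jar that stand near are left alone.

Things in the scene. Friction and masses are not known exactly. Their poses are not given: they have to be found in the camera images.
- press: white and grey tube-cap press fixed to the bench, 308 deep, 304 wide, 200 high. Origin: on the bench top, midway between its two grey posts, in the guard's plane; +x points into the press, +y to its left, z up. May be turned up to 9 degrees. Its flat bed (top 8 above the bench, low side rails) runs 193 out in front of the guard. Posts: 174 high, 111 to 151 either side of the middle, front faces at x = -12
- stud (a point): axis of the fixed round steel stud, 7 diameter, sticking 22 forward out of the right-hand post through the slot of the bar; this point is at the middle of the bar's thickness: 163 above the bench, 24 in front of the press origin, 131 to its right
- bar_grip (a point): centre of the red grip with black ribs at the top of the slotted steel bar; 16 thick (press x), 26 wide (press y), 46 high, free on all sides; 205 above the bench when the guard is down. The bar stands in front of the right-hand post, its foot pivots on the guard 179 below this point. Lifting the grip lifts the guard (0.7 kg with the bar), which drops again if let go
- bar_pivot (a point): pivot pin at the foot of the bar, on a lug of the guard; axis along press x, always straight below the stud; 26 above the bench when the guard is down. The bar's long slot, 11 wide, starts 22 above the pin. Beside the slot, on its left, is a pocket for the stud: a side passage near the slot's foot leads into it, and its closed end is 48 from the pin
- guard (a joint): how far the clear drop guard (224 wide, yellow lower edge) is raised, m: 0 down, 0.108 upper stop. From 0.102 to 0.108 the stud faces the bar's side passage, and only there can the bar be swung. 0.092 when it hangs with the pocket on the stud. Lower edge 20 above the bench when down, 112 when hooked; tube caps are at 103
- bar (a joint): swing of the bar about its pivot, rad: 0 upright, positive with its top out to the right (press -y). Swung 0.35 at raised 0.105 (the grip goes 61 to the right and 11 down, the pivot stays at its height) the stud is under the pocket's mouth; letting the bar down 13 mm then hooks it. 0.29 to 0.40 when hooked
- tray: aluminium loading tray, 140 deep (its x, towards the press), 200 wide, about 0.5 kg with the blue rack of capped tubes fixed on its rear half; origin under its middle. It lies on the press bed in front of the guard and slides between the rails, 3 mm play each side
- tray_front (a point): centre of the front face of the tray's upright front flange (160 wide, from 8 to 55 above the bench; this point is 32 above the bench). Fully home against the two rubber stops it lies 62 in front of the press origin (press x = -0.062), so the flange stays outside the guard; it starts 96 to 111 mm short of that
- amber_bottle: brown bottle with white cap, 53 diameter, 120 high, origin at its foot; bystander, at the right of the press
- staining_jar: glass staining jar with white lid, 57 diameter, 97 high, origin at its foot; bystander at the right of the press
- dropper: small white dropper bottle, 27 diameter, 66 high, origin at its foot; bystander at the left of the press

How it is judged (in metres and radians):
On the way:
1. the guard hangs by its bar on the stud, let go by the robot (value of joint guard between 0.086 and 0.097 m and value of joint bar above 0.25 rad and contact force between guard and the arm below 0.1 N and contact force between guard and the fingers below 0.1 N), for 0.3 s.
At the end, for the whole second after the job is handed in: The guard hangs still by its bar's pocket on the stud (guard raised 86 to 97 mm, bar swung more than 0.25 rad) and the tray lies flat, fully home: within 4 mm of its stops (value of joint guard between 0.086 and 0.097 m and value of joint bar above 0.25 rad and x of tray_front in the frame of press above -0.0655 m and angle between tray_front's own z axis and vertical below 0.05 rad and velocity of joint guard between -0.01 and 0.01 m/s); the robot touches nothing.
It fails at once if the guard and the loaded tray strike each other (more than 10 N) (contact force between guard and tray above 10 N).
It fails at once if a bystander (brown bottle, staining jar, dropper bottle) is shifted more than 20 mm (distance of any of amber_bottle, staining_jar, dropper from where it was at the start of the episode above 0.02 m).
It also fails if it takes over 54 s, if anything falls off the work surface, if the arm or the gripper's body presses on something with over 40 N, if the wrist force passes 120 N, or if a joint passes its speed limit or range.

## Working session

There is one attempt and no reset: what is moved stays moved. The work goes in short steps, Python scripts to look and compute and a tool call to move; the robot and the scene stay as the last step left them, time stands still between calls to the robot, and variables do not carry over. Pictures are saved under pics/ and viewed, at most 13 in all, crops included, and the job is handed in when it is done.

Besides the shell and the picture viewer there is one more tool, called after "Request:" as name([rows], argument=value, ...), one row to a line, values as JSON. arm_command: Moves the arm, as the interface text tells. Its arguments: {"type":"object","properties":{"motion":{"type":"array"},"fingers":{"type":"number"},"squeeze":{"type":"number"}},"required":["motion"]}

```bash
mkdir -p pics; ls; python3 - <<'E'
from station import *
import cv2,numpy as np
o=get_obs();print(o)
for n in("scene","top"):
    f=grab_frame(n);cv2.imwrite(f"pics/{n}0.png",f["img"]);print(n,f["fx"],f["cx"],f["cy"],np.round(f["extrinsics"],3).tolist())
E
```

```text
pics
{'time': 0.0, 'joint_positions': array([-1.21880661,  0.38383279,  0.04381242,  1.59960505, -0.01788987,
        1.16120779, -0.04990409]), 'qd': array([-0.00128941, -0.00159267, -0.00077266, -0.00026367, -0.00047887,
       -0.00081225,  0.00054656]), 'joint_efforts': array([-4.61544914e-04, -4.33460033e+01,  1.02427438e+00, -2.49512154e+01,
        1.05535460e-02,  1.14560805e-02, -1.76669397e-05]), 'ee_pos': array([282.18365553, 584.48613684, 229.87386937]), 'eef_rot': array([-0.70033406, -3.06207115,  0.00411842]), 'ft_force': array([ 0.12846141, -0.83863003, -0.07109238]), 'wrist_torque': array([0.01431095, 0.0095699 , 0.01955354]), 'gripper_force': 0.0, 'width': 0.999722518841516}
scene 429.3039728983724 316.9863651505069 192.39174964371387 [[-0.972, -0.128, 0.196, 282.872], [-0.233, 0.597, -0.768, 935.796], [-0.019, -0.792, -0.61, 905.511], [0.0, 0.0, 0.0, 1.0]]
top 389.84231734287823 317.284293271192 202.13365780986703 [[0.018, -0.997, 0.079, 420.324], [-1.0, -0.019, -0.011, -56.866], [0.012, -0.079, -0.997, 1483.712], [0.0, 0.0, 0.0, 1.0]]
```

View pics/scene0.png

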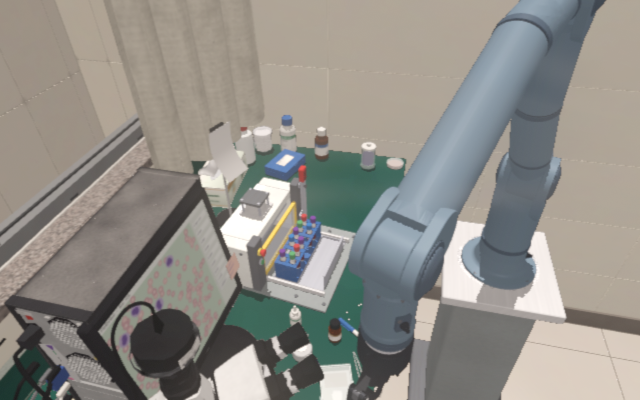

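View pics/top0.png

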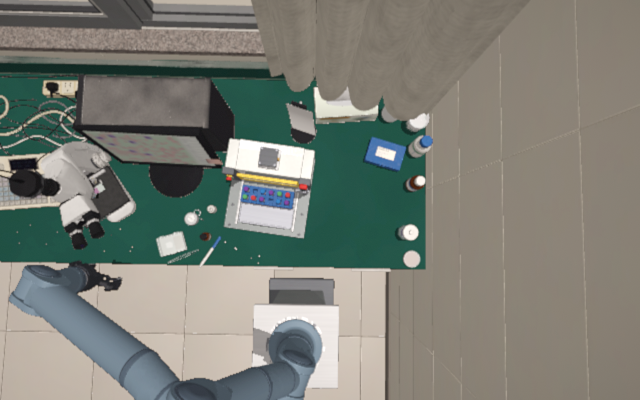

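```bash
python3 - <<'E'
import cv2,numpy as np
a=cv2.imread("pics/top0.png")[130:245,215:325];b=cv2.imread("pics/scene0.png")[155:310,220:360]
a=cv2.resize(a,None,fx=3.5,fy=3.5,interpolation=2);b=cv2.resize(b,None,fx=2.8,fy=2.8,interpolation=2)
c=np.zeros((600,800,3),np.uint8);c[:a.shape[0],:a.shape[1]]=a;c[:b.shape[0],400:400+b.shape[1]]=b
cv2.imwrite("pics/c0.png",c[:440])
for n in("top","scene"):
    im=cv2.imread(f"pics/{n}0.png");h=cv2.cvtColor(im,cv2.COLOR_BGR2HSV)
    for nm,m in(("red",((h[...,0]<8)|(h[...,0]>172))&(h[...,1]>150)&(h[...,2]>90)),("yel",(h[...,0]>20)&(h[...,0]<33)&(h[...,1]>130)&(h[...,2]>120))):
        k,l,s,ce=cv2.connectedComponentsWithStats(m.astype(np.uint8))
        for i in range(1,k):
            if s[i,4]>8: print(n,nm,s[i],ce[i].round(1))
E
```

```text
top red [226 177   6   4  17] [228.5 178.4]
top red [299 184   8   6  37] [302.7 186.5]
top red [286 193   4   4  14] [287.3 194.5]
top red [251 196   4   4  12] [252.5 197.5]
top yel [236 173  63  14 220] [266.7 178.5]
scene red [299 166   6   6  23] [302.  168.3]
scene red [260 250   5   5  16] [262.1 251.6]
scene red [ 27 316   5   3   9] [ 28.8 317.3]
scene yel [262 202  33  47 154] [277.1 227.3]
scene yel [258 248   3   7  10] [258.7 250.7]
scene yel [266 263   7   9  11] [268.9 267.6]
```

View pics/c0.png

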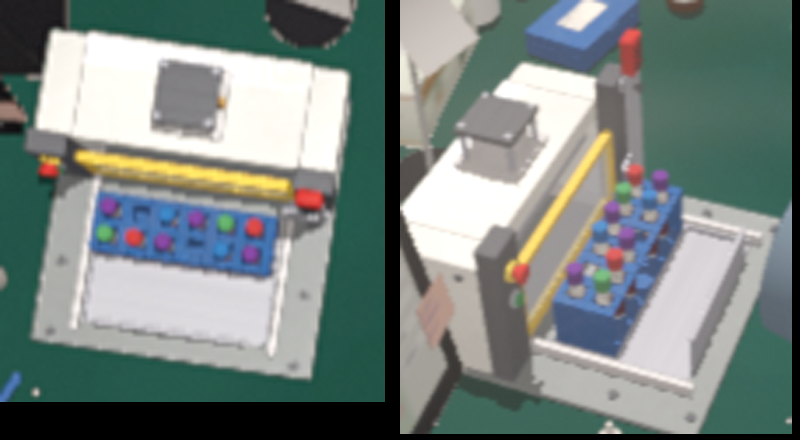

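```bash
cat > h.py <<'E'
import cv2,numpy as np
from station import *
def ray(f,u,v):
    E=np.array(f["extrinsics"]);d=E[:3,:3]@[(u-f["cx"])/f["fx"],(v-f["cy"])/f["fy"],1];return E[:3,3],d
def onz(f,u,v,z):
    o,d=ray(f,u,v);return o+d*(z-o[2])/d[2]
def redmask(im,v=60,s=120):
    h=cv2.cvtColor(im,cv2.COLOR_BGR2HSV);return (((h[...,0]<9)|(h[...,0]>171))&(h[...,1]>s)&(h[...,2]>v)).astype(np.uint8)
def tri(fa,a,fb,b):
    o1,d1=ray(fa,*a);o2,d2=ray(fb,*b)
    t=np.linalg.lstsq(np.c_[d1,-d2],o2-o1,rcond=None)[0];p,q=o1+t[0]*d1,o2+t[1]*d2;return (p+q)/2,np.linalg.norm(p-q)
E
python3 - <<'E'
from h import *
t=grab_frame("top");s=grab_frame("scene")
for p,z in(((224.1,226.6),8),((304.1,238),8),((230,138.6),200),((314.4,150),200),((302.7,186.5),228),((302.7,186.5),220)):print(p,onz(t,*p,z).round(1))
k,l,st,ce=cv2.connectedComponentsWithStats(redmask(s["img"]))
for i in range(1,k):
    if st[i,4]>10 and st[i,0]>200: print(st[i],ce[i]); 
for v in (166,174,182): print(tri(t,(302.7,186.5),s,(302,v)), onz(s,302,v,205+(174-v)*2.9))
E
```

```text
(224.1, 226.6) [437.9 276.6   8. ]
(304.1, 238) [400.6 -25.6   8. ]
(230, 138.6) [729.  224.4 200. ]
(314.4, 150) [696.3 -57.9 200. ]
(302.7, 186.5) [569.6 -22.2 228. ]
(302.7, 186.5) [570.6 -22.  220. ]
[299 165   7  17  81] [301.58024691 172.37037037]
[302 214   4   6  20] [303.5 216.5]
[294 244   5   7  29] [296.24137931 246.68965517]
[260 250   6   6  28] [262.53571429 252.25      ]
(array([569.33849096, -22.30125833, 230.7147843 ]), np.float64(0.0868434256997867)) [570.45064644 -25.87038586 228.2       ]
(array([571.481652  , -21.77933404, 203.49165995]), np.float64(2.131019033555357)) [569.77571051 -19.76202654 205.        ]
(array([573.68310203, -21.23792023, 175.51110824]), np.float64(4.411187898638898)) [568.94743683 -13.08479649 181.8       ]
```

```bash
cat >> h.py <<'E'
from scipy.spatial.transform import Rotation as R
YAW=-0.119
def press(org=(610.9,102.5)):
    return np.array([*org,0.]),R.from_euler('z',YAW).as_matrix()
def toolR(swing=0.):  # tool x=-press x, y=press y, z down ; swing top to press -y
    _,P=press();B=P@np.diag([-1,1,-1.]);return R.from_matrix(R.from_rotvec(P[:,0]*swing).as_matrix()@B)
def rel(p,Rt):
    o=get_obs();R0=R.from_rotvec(o["eef_rot"]);print("ee",o["ee_pos"].round(1),"t",round(o["time"],2),"shift",R0.inv().apply(np.array(p)-o["ee_pos"]).round(1),"turn",(R0.inv()*Rt).as_rotvec().round(3))
E
python3 - <<'E'
from h import *
rel([570.5,-23,330],toolR())
E
```

```text
ee [282.3 584.8 230.4] t 0.2 shift [-523.7 -422.3  -98.8] turn [-0.002 -0.    -0.331]
```

Request:
arm_command([
  {"z":-60},
  {"x":-10,"y":-8,"z":-100},
  {"x":-60,"y":-48,"z":-100,"wz":-0.05},
  {"x":-110,"y":-90,"z":-100,"wz":-0.1},
  {"x":-155,"y":-125,"z":-100,"wz":-0.15},
  {"x":-200,"y":-160,"z":-100,"wz":-0.2},
  {"x":-245,"y":-197,"z":-100,"wz":-0.25},
  {"x":-290,"y":-234,"z":-100,"wz":-0.3},
  {"x":-335,"y":-270,"z":-100,"wz":-0.331},
  {"x":-380,"y":-306,"z":-100,"wz":-0.331},
], fingers=1)

```text
invalid input
```

```bash
python3 - <<'E'
from h import *
rel([570.5,-23,330],toolR())
E
```

```text
ee [282.3 584.8 230.4] t 0.2 shift [-523.7 -422.3  -98.8] turn [-0.002 -0.    -0.331]
```

Request:
arm_command([
  {"x":0,"y":0,"z":-60,"wx":0,"wy":0,"wz":0},
  {"x":-10,"y":-8,"z":-100,"wx":0,"wy":0,"wz":0},
  {"x":-60,"y":-48,"z":-100,"wx":0,"wy":0,"wz":-0.05},
  {"x":-105,"y":-84,"z":-100,"wx":0,"wy":0,"wz":-0.1},
  {"x":-150,"y":-121,"z":-100,"wx":0,"wy":0,"wz":-0.15},
  {"x":-195,"y":-157,"z":-100,"wx":0,"wy":0,"wz":-0.2},
  {"x":-240,"y":-193,"z":-100,"wx":0,"wy":0,"wz":-0.25},
  {"x":-285,"y":-230,"z":-100,"wx":0,"wy":0,"wz":-0.3},
  {"x":-330,"y":-266,"z":-100,"wx":0,"wy":0,"wz":-0.33},
  {"x":-375,"y":-302,"z":-100,"wx":0,"wy":0,"wz":-0.33},
], fingers=1)

```text
time: 1.45
ee_pos: [489.4, 148.5, 331.3]
eef_rot: [0.188, 3.136, 0.001]
ft_force: [0.0, 0.6, 0.9]
width: 1.002
gripper_force: 0.0
```

```bash
python3 - <<'E'
from h import *
rel([570.5,-23,330],toolR())
E
```

```text
ee [489.4 148.5 331.3] t 1.45 shift [-101.  -160.6    1.2] turn [ 0.001  0.    -0.   ]
```

Request:
arm_command([
  {"x":-25,"y":-40,"z":0,"wx":0,"wy":0,"wz":0},
  {"x":-50,"y":-80,"z":0,"wx":0,"wy":0,"wz":0},
  {"x":-75,"y":-120,"z":0,"wx":0,"wy":0,"wz":0},
  {"x":-95,"y":-150,"z":0,"wx":0,"wy":0,"wz":0},
  {"x":-101,"y":-160.5,"z":1,"wx":0,"wy":0,"wz":0},
  {"x":-101,"y":-160.5,"z":1,"wx":0,"wy":0,"wz":0},
  {"x":-101,"y":-160.5,"z":1,"wx":0,"wy":0,"wz":0},
])

```text
time: 2.33
ee_pos: [569.7, -18.5, 330.0]
eef_rot: [-0.183, -3.135, -0.002]
ft_force: [0.2, 0.5, 0.2]
width: 0.999
gripper_force: 0.0
```

```bash
python3 - <<'E'
from h import *
rel([570.5,-23,330],toolR())
f=grab_frame("wrist");cv2.imwrite("pics/w1.png",f["img"]);print(np.round(f["extrinsics"],3).tolist(),f["fx"],f["cx"],f["cy"])
k,l,st,ce=cv2.connectedComponentsWithStats(redmask(f["img"]))
for i in range(1,k):
    if st[i,4]>60: print(st[i],ce[i],onz(f,*ce[i],228).round(1))
E
```

```text
ee [569.7 -18.5 330. ] t 2.33 shift [-1.4 -4.3 -0. ] turn [ 0.001 -0.001  0.003]
[[0.117, 0.949, 0.293, 495.595], [0.993, -0.112, -0.034, -10.316], [0.001, 0.295, -0.955, 472.664], [0.0, 0.0, 0.0, 1.0]] 351.1043816290064 325.3740621718882 200.68545394462802
[479 111  22  17 277] [489.70397112 119.29963899] [526.2  98.9 228. ]
[367 137  16  17 205] [374.38536585 145.34634146] [534.7  19.6 228. ]
[580 171  25  15 280] [591.56071429 177.91785714] [576.1 172.2 228. ]
[311 179  22   8  87] [320.55172414 183.33333333] [557.3 -20.9 228. ]
[304 180  35  31 812] [320.94334975 197.84482759] [568.2 -21.9 228. ]
```

View pics/w1.png

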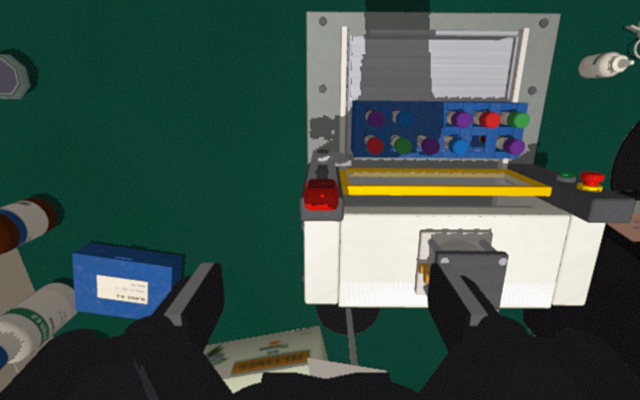

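Request:
arm_command([
  {"x":-1,"y":-4,"z":30,"wx":0,"wy":0,"wz":0},
  {"x":-1,"y":-4,"z":65,"wx":0,"wy":0,"wz":0},
  {"x":-1,"y":-4,"z":95,"wx":0,"wy":0,"wz":0},
  {"x":-1,"y":-4,"z":120,"wx":0,"wy":0,"wz":0},
  {"x":-1,"y":-4,"z":135,"wx":0,"wy":0,"wz":0},
  {"x":-1,"y":-4,"z":140,"wx":0,"wy":0,"wz":0},
  {"x":-1,"y":-4,"z":140,"wx":0,"wy":0,"wz":0},
], fingers=0.65)

```text
time: 3.25
ee_pos: [571.0, -24.8, 190.7]
eef_rot: [0.187, 3.135, 0.0]
ft_force: [1.0, 0.1, -0.2]
width: 0.648
gripper_force: 0.0
```

```bash
python3 - <<'E'
from h import *
rel([570,-22.3,190],toolR())
f=grab_frame("wrist");cv2.imwrite("pics/w2.png",f["img"])
E
```

```text
ee [571.  -24.8 190.7] t 3.25 shift [1.3 2.3 0.7] turn [ 0.     0.001 -0.   ]
```

View pics/w2.png

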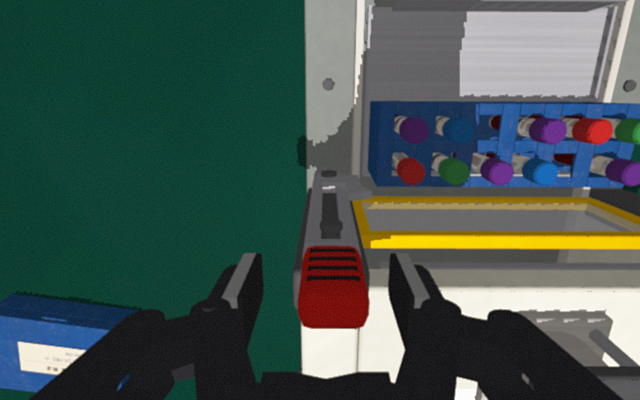

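Request:
arm_command([
  {"x":1,"y":2,"z":0,"wx":0,"wy":0,"wz":0},
  {"x":1,"y":2,"z":0,"wx":0,"wy":0,"wz":0},
  {"x":1,"y":2,"z":0,"wx":0,"wy":0,"wz":0},
  {"x":1,"y":2,"z":0,"wx":0,"wy":0,"wz":0},
  {"x":1,"y":2,"z":0,"wx":0,"wy":0,"wz":0},
  {"x":1,"y":2,"z":0,"wx":0,"wy":0,"wz":0},
], fingers=0, squeeze=60)

```text
time: 4.05
ee_pos: [570.5, -22.6, 191.2]
eef_rot: [0.188, 3.135, 0.002]
ft_force: [-1.7, 1.0, 5.9]
width: 0.296
gripper_force: 59.6
```

Request:
arm_command([
  {"x":0,"y":0,"z":-8,"wx":0,"wy":0,"wz":0},
  {"x":0,"y":0,"z":-22,"wx":0,"wy":0,"wz":0},
  {"x":0,"y":0,"z":-38,"wx":0,"wy":0,"wz":0},
  {"x":0,"y":0,"z":-54,"wx":0,"wy":0,"wz":0},
  {"x":0,"y":0,"z":-70,"wx":0,"wy":0,"wz":0},
  {"x":0,"y":0,"z":-84,"wx":0,"wy":0,"wz":0},
  {"x":0,"y":0,"z":-94,"wx":0,"wy":0,"wz":0},
  {"x":0,"y":0,"z":-100,"wx":0,"wy":0,"wz":0},
  {"x":0,"y":0,"z":-103,"wx":0,"wy":0,"wz":0},
  {"x":0,"y":0,"z":-103,"wx":0,"wy":0,"wz":0},
])

```text
time: 5.3
ee_pos: [570.2, -22.6, 292.2]
eef_rot: [0.188, 3.135, 0.0]
ft_force: [5.2, 1.6, -7.2]
width: 0.299
gripper_force: 59.8
```

```bash
python3 - <<'E'
from h import *
o=get_obs();print(o["ee_pos"],o["ft_force"],o["wrist_torque"])
f=grab_frame("wrist");cv2.imwrite("pics/w3.png",f["img"])
E
```

```text
[570.22381008 -22.55957458 292.24083655] [ 5.17028034  1.60816355 -7.23295506] [ 0.54298146 -1.15392455 -0.08417501]
```

View pics/w3.png

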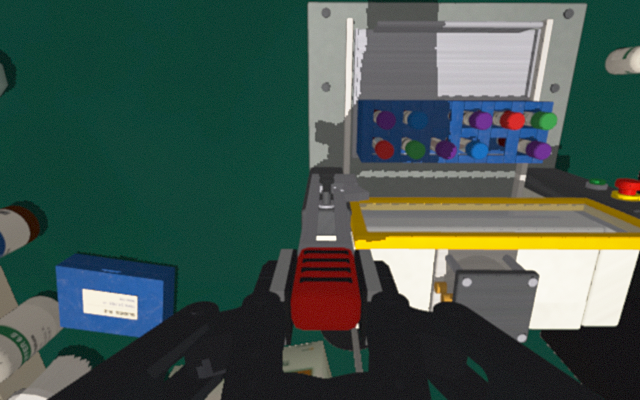

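Request:
arm_command([
  {"x":0,"y":0,"z":-2,"wx":0,"wy":0,"wz":0},
  {"x":0,"y":0,"z":-4,"wx":0,"wy":0,"wz":0},
  {"x":0,"y":0,"z":-4,"wx":0,"wy":0,"wz":0},
])

```text
time: 5.72
ee_pos: [570.2, -22.6, 296.1]
eef_rot: [0.188, 3.135, 0.0]
ft_force: [5.7, 1.7, -8.1]
width: 0.293
gripper_force: 59.7
```

Request:
arm_command([
  {"x":0,"y":0,"z":-1.5,"wx":0,"wy":0,"wz":0},
  {"x":0,"y":0,"z":-3,"wx":0,"wy":0,"wz":0},
  {"x":0,"y":0,"z":-3,"wx":0,"wy":0,"wz":0},
])

```text
time: 6.1
ee_pos: [570.2, -22.6, 299.0]
eef_rot: [0.188, 3.135, 0.0]
ft_force: [6.1, 0.8, -8.5]
width: 0.296
gripper_force: 59.7
```

Request:
arm_command([
  {"x":0,"y":0,"z":-1,"wx":0,"wy":0,"wz":0},
  {"x":0,"y":0,"z":-2,"wx":0,"wy":0,"wz":0},
  {"x":0,"y":0,"z":-2,"wx":0,"wy":0,"wz":0},
])

```text
time: 6.48
ee_pos: [570.1, -22.5, 299.5]
eef_rot: [0.188, 3.136, -0.001]
ft_force: [7.3, 1.2, -13.0]
width: 0.296
gripper_force: 59.8
```

Request:
arm_command([
  {"x":0,"y":0,"z":3,"wx":0,"wy":0,"wz":0},
  {"x":0,"y":0,"z":5,"wx":0,"wy":0,"wz":0},
  {"x":0,"y":0,"z":5,"wx":0,"wy":0,"wz":0},
  {"x":0,"y":-4.1,"z":5.1,"wx":-0.025,"wy":0,"wz":0},
  {"x":0,"y":-8.3,"z":5.2,"wx":-0.05,"wy":0,"wz":0},
  {"x":0,"y":-12.4,"z":5.5,"wx":-0.075,"wy":0,"wz":0},
  {"x":0,"y":-16.5,"z":5.8,"wx":-0.1,"wy":0,"wz":0},
  {"x":0,"y":-16.5,"z":5.8,"wx":-0.1,"wy":0,"wz":0},
])

```text
time: 7.48
ee_pos: [568.2, -39.1, 295.0]
eef_rot: [0.189, 3.125, 0.158]
ft_force: [4.7, 2.0, -8.0]
width: 0.3
gripper_force: 60.5
```

Request:
arm_command([
  {"x":0,"y":-4.1,"z":0.1,"wx":-0.025,"wy":0,"wz":0},
  {"x":0,"y":-8.3,"z":0.2,"wx":-0.05,"wy":0,"wz":0},
  {"x":0,"y":-12.4,"z":0.5,"wx":-0.075,"wy":0,"wz":0},
  {"x":0,"y":-16.5,"z":0.8,"wx":-0.1,"wy":0,"wz":0},
  {"x":0,"y":-20.6,"z":1.3,"wx":-0.125,"wy":0,"wz":0},
  {"x":0,"y":-24.7,"z":1.9,"wx":-0.15,"wy":0,"wz":0},
  {"x":0,"y":-28.8,"z":2.5,"wx":-0.175,"wy":0,"wz":0},
  {"x":0,"y":-32.8,"z":3.3,"wx":-0.2,"wy":0,"wz":0},
  {"x":0,"y":-36.9,"z":4.2,"wx":-0.225,"wy":0,"wz":0},
  {"x":0,"y":-40.9,"z":5.1,"wx":-0.25,"wy":0,"wz":0},
])

```text
time: 8.72
ee_pos: [563.3, -78.5, 285.7]
eef_rot: [0.183, 3.068, 0.543]
ft_force: [4.6, 2.0, -9.1]
width: 0.298
gripper_force: 60.5
```

```bash
python3 - <<'E'
from h import *
rel([570.2,-22.6,296.2],toolR())
o=get_obs();P=press()[1];print("press disp",P.T@(o["ee_pos"]-[570.2,-22.6,296.2]),"want",-165.3*np.sin(.35),-165.3*(1-np.cos(.35)),o["ft_force"],o["wrist_torque"])
rz=R.from_rotvec(o["eef_rot"]).as_matrix()[:,2];print(P.T@rz)
E
```

```text
ee [563.3 -78.5 285.7] t 8.72 shift [-0.2 56.6  9.5] turn [ 0.35  -0.001 -0.   ]
press disp [ -0.25303156 -56.37080746 -10.51031966] want -56.68100757238611 -10.021690566328271 [ 4.57876829  1.98030345 -9.09967423] [-0.44746498 -1.08577185 -0.49924282]
[-5.18497868e-04  3.43122522e-01 -9.39290512e-01]
```

Request:
arm_command([
  {"x":0,"y":-0.7,"z":1.9,"wx":0,"wy":0,"wz":0},
  {"x":0,"y":-1.4,"z":3.8,"wx":0,"wy":0,"wz":0},
  {"x":0,"y":-2.1,"z":5.6,"wx":0,"wy":0,"wz":0},
  {"x":0,"y":-2.7,"z":7.5,"wx":0,"wy":0,"wz":0},
  {"x":0,"y":-3.4,"z":9.4,"wx":0,"wy":0,"wz":0},
  {"x":0,"y":-3.4,"z":9.4,"wx":0,"wy":0,"wz":0},
])

```text
time: 9.48
ee_pos: [563.3, -78.4, 275.8]
eef_rot: [0.183, 3.069, 0.542]
ft_force: [4.8, 2.5, -8.6]
width: 0.296
gripper_force: 60.5
```

Request:
arm_command([
  {"x":0,"y":-0.5,"z":1.4,"wx":0,"wy":0,"wz":0},
  {"x":0,"y":-1,"z":2.8,"wx":0,"wy":0,"wz":0},
  {"x":0,"y":-1.4,"z":3.8,"wx":0,"wy":0,"wz":0},
  {"x":0,"y":-1.4,"z":3.8,"wx":0,"wy":0,"wz":0},
])

```text
time: 9.98
ee_pos: [563.3, -78.6, 273.0]
eef_rot: [0.183, 3.068, 0.543]
ft_force: [4.9, 2.4, -7.2]
width: 0.297
gripper_force: 60.7
```

Request:
arm_command([
  {"x":0,"y":-0.5,"z":1.4,"wx":0,"wy":0,"wz":0},
  {"x":0,"y":-1,"z":2.6,"wx":0,"wy":0,"wz":0},
  {"x":0,"y":-1,"z":2.6,"wx":0,"wy":0,"wz":0},
])

```text
time: 10.35
ee_pos: [563.4, -79.2, 272.4]
eef_rot: [0.183, 3.066, 0.545]
ft_force: [-0.5, 2.0, 6.1]
width: 0.298
gripper_force: 62.1
```

Request:
arm_command([
  {"x":0,"y":0,"z":0,"wx":0,"wy":0,"wz":0},
  {"x":0,"y":0,"z":0,"wx":0,"wy":0,"wz":0},
  {"x":0,"y":0,"z":0,"wx":0,"wy":0,"wz":0},
  {"x":0,"y":0,"z":0,"wx":0,"wy":0,"wz":0},
], fingers=0.65)

```text
time: 10.85
ee_pos: [562.8, -79.6, 270.1]
eef_rot: [0.184, 3.069, 0.542]
ft_force: [0.4, -0.4, 0.7]
width: 0.649
gripper_force: 0.0
```

Request:
arm_command([
  {"x":0,"y":0,"z":-15,"wx":0,"wy":0,"wz":0},
  {"x":0,"y":0,"z":-40,"wx":0,"wy":0,"wz":0},
  {"x":0,"y":0,"z":-70,"wx":0,"wy":0,"wz":0},
  {"x":0,"y":0,"z":-80,"wx":0,"wy":0,"wz":0},
  {"x":0,"y":0,"z":-80,"wx":0,"wy":0,"wz":0},
])

```text
time: 11.48
ee_pos: [560.2, -107.2, 346.6]
eef_rot: [0.184, 3.066, 0.541]
ft_force: [0.8, 0.3, 0.2]
width: 0.651
gripper_force: 0.0
```

```bash
python3 - <<'E'
from h import *
o=get_obs();print(o["ee_pos"],o["ft_force"],o["time"])
f=grab_frame("wrist");t=grab_frame("scene")
cv2.imwrite("pics/w4.png",np.vstack([cv2.resize(f["img"],(480,300)),cv2.resize(t["img"][155:310,200:400],(387,300))[:, :].copy() if 0 else cv2.copyMakeBorder(cv2.resize(t["img"][155:310,200:400],(387,300)),0,0,0,93,0)]))
E
```

```text
[ 560.1630956  -107.22088229  346.55251305] [0.78150116 0.33511593 0.17105317] 11.475
```

View pics/w4.png

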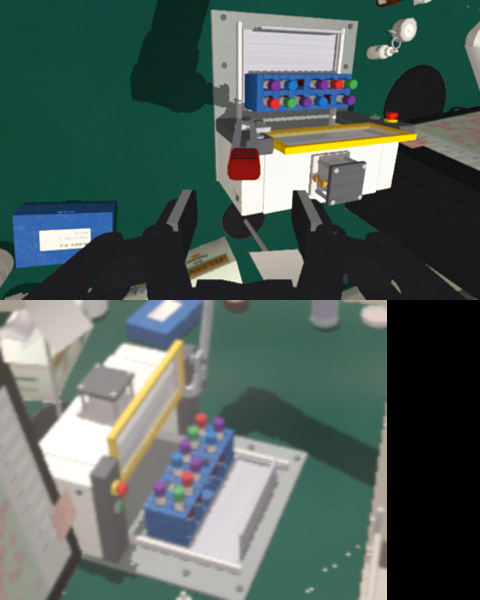

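```bash
python3 - <<'E'
from h import *
O,P=press()
rel(O+P@[-205,0,346],toolR())
rel(O+P@[-205,0,30],toolR())
t=grab_frame("top");cv2.imwrite("pics/t4.png",cv2.resize(t["img"][130:260,200:330],None,fx=4.5,fy=4.5,interpolation=2))
E
```

```text
ee [ 559.4 -105.9  344.6] t 11.57 shift [178.6 200.5  72.1] turn [ 0.35  -0.002 -0.   ]
ee [ 559.4 -105.9  344.6] t 11.57 shift [178.1  92.  368.9] turn [ 0.35  -0.002 -0.   ]
```

View pics/t4.png

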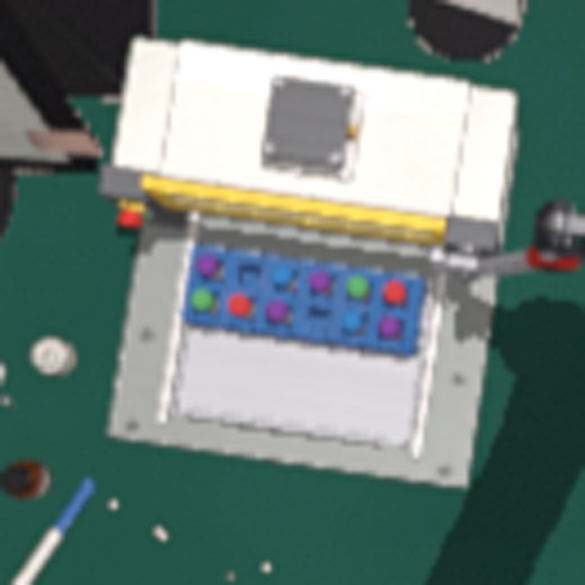

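Request:
arm_command([
  {"x":40,"y":0,"z":0,"wx":0,"wy":0,"wz":0},
  {"x":80,"y":0,"z":0,"wx":0,"wy":0,"wz":0},
  {"x":110,"y":35,"z":13,"wx":0.07,"wy":0,"wz":0},
  {"x":135,"y":75,"z":27,"wx":0.14,"wy":0,"wz":0},
  {"x":155,"y":115,"z":41,"wx":0.21,"wy":0,"wz":0},
  {"x":170,"y":155,"z":56,"wx":0.28,"wy":0,"wz":0},
  {"x":178,"y":185,"z":66,"wx":0.35,"wy":0,"wz":0},
  {"x":178,"y":200,"z":72,"wx":0.35,"wy":0,"wz":0},
  {"x":178,"y":200,"z":72,"wx":0.35,"wy":0,"wz":0},
], fingers=0)

```text
time: 12.75
ee_pos: [408.2, 126.1, 345.6]
eef_rot: [-0.185, -3.134, 0.002]
ft_force: [0.3, 0.1, -1.5]
width: 0.003
gripper_force: 0.0
```

```bash
python3 - <<'E'
from h import *
O,P=press()
rel(O+P@[-205,0,30],toolR())
E
```

```text
ee [408.2 126.1 345.6] t 12.75 shift [  0.4   1.  315.6] turn [-0.001 -0.002  0.001]
```

Request:
arm_command([
  {"x":0,"y":1,"z":50,"wx":0,"wy":0,"wz":0},
  {"x":0,"y":1,"z":100,"wx":0,"wy":0,"wz":0},
  {"x":0,"y":1,"z":150,"wx":0,"wy":0,"wz":0},
  {"x":0,"y":1,"z":200,"wx":0,"wy":0,"wz":0},
  {"x":0,"y":1,"z":245,"wx":0,"wy":0,"wz":0},
  {"x":0,"y":1,"z":280,"wx":0,"wy":0,"wz":0},
  {"x":0,"y":1,"z":305,"wx":0,"wy":0,"wz":0},
  {"x":0,"y":1,"z":315,"wx":0,"wy":0,"wz":0},
  {"x":0,"y":1,"z":315,"wx":0,"wy":0,"wz":0},
  {"x":0,"y":1,"z":315,"wx":0,"wy":0,"wz":0},
])

```text
time: 14.0
ee_pos: [409.8, 126.5, 32.6]
eef_rot: [0.19, 3.134, 0.001]
ft_force: [0.1, -0.0, 1.3]
width: 0.0
gripper_force: 0.0
```

Request:
arm_command([
  {"x":-12,"y":0,"z":0,"wx":0,"wy":0,"wz":0},
  {"x":-22,"y":0,"z":0,"wx":0,"wy":0,"wz":0},
  {"x":-32,"y":0,"z":0,"wx":0,"wy":0,"wz":0},
  {"x":-42,"y":0,"z":0,"wx":0,"wy":0,"wz":0},
  {"x":-52,"y":0,"z":0,"wx":0,"wy":0,"wz":0},
  {"x":-62,"y":0,"z":0,"wx":0,"wy":0,"wz":0},
  {"x":-72,"y":0,"z":0,"wx":0,"wy":0,"wz":0},
  {"x":-82,"y":0,"z":0,"wx":0,"wy":0,"wz":0},
  {"x":-92,"y":0,"z":0,"wx":0,"wy":0,"wz":0},
  {"x":-102,"y":0,"z":0,"wx":0,"wy":0,"wz":0},
])

```text
time: 15.25
ee_pos: [507.3, 114.7, 31.0]
eef_rot: [-0.186, -3.129, 0.001]
ft_force: [-6.0, -0.3, 5.3]
width: 0.003
gripper_force: 3.0
```

```bash
python3 - <<'E'
from h import *
O,P=press();o=get_obs();print(P.T@(o["ee_pos"]-O),o["ft_force"])
f=grab_frame("wrist")["img"];s=grab_frame("scene")["img"][155:310,200:400]
cv2.imwrite("pics/w5.png",np.hstack([cv2.resize(f,(480,300)),cv2.resize(s,(320,300))]))
E
```

```text
[-104.31811199   -0.19206775   30.95434251] [-6.00589713 -0.31509637  5.26038182]
```

View pics/w5.png

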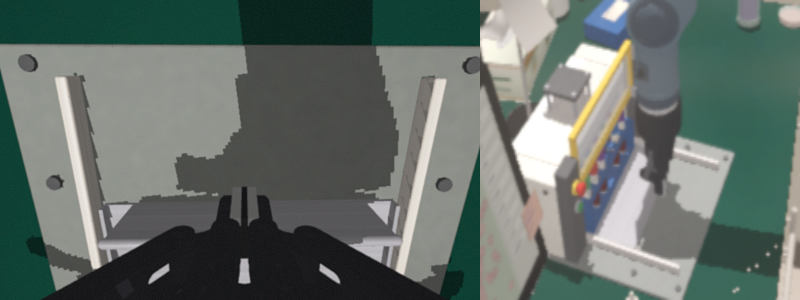

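Request:
arm_command([
  {"x":-8,"y":0,"z":0,"wx":0,"wy":0,"wz":0},
  {"x":-16,"y":0,"z":0,"wx":0,"wy":0,"wz":0},
  {"x":-22,"y":0,"z":0,"wx":0,"wy":0,"wz":0},
  {"x":-25,"y":0,"z":0,"wx":0,"wy":0,"wz":0},
  {"x":-25,"y":0,"z":0,"wx":0,"wy":0,"wz":0},
])

```text
time: 15.98
ee_pos: [535.2, 111.2, 31.4]
eef_rot: [0.189, 3.135, -0.0]
ft_force: [-1.3, -0.1, -0.6]
width: -0.002
gripper_force: 0.7
```

Request:
arm_command([
  {"x":-2,"y":0,"z":0,"wx":0,"wy":0,"wz":0},
  {"x":-4,"y":0,"z":0,"wx":0,"wy":0,"wz":0},
  {"x":-4,"y":0,"z":0,"wx":0,"wy":0,"wz":0},
])

```text
time: 16.35
ee_pos: [535.4, 111.2, 31.3]
eef_rot: [-0.187, -3.129, 0.001]
ft_force: [-8.4, 0.3, 4.8]
width: 0.002
gripper_force: 4.0
```

Request:
arm_command([
  {"x":-2,"y":0,"z":0,"wx":0,"wy":0,"wz":0},
  {"x":-4,"y":0,"z":0,"wx":0,"wy":0,"wz":0},
  {"x":-4,"y":0,"z":0,"wx":0,"wy":0,"wz":0},
])

```text
time: 16.73
ee_pos: [535.4, 111.3, 30.8]
eef_rot: [-0.185, -3.121, 0.002]
ft_force: [-14.3, 1.3, 10.9]
width: 0.002
gripper_force: 7.2
```

Request:
arm_command([
  {"x":-3,"y":0,"z":0,"wx":0,"wy":0,"wz":0},
  {"x":-5,"y":0,"z":0,"wx":0,"wy":0,"wz":0},
  {"x":-5,"y":0,"z":0,"wx":0,"wy":0,"wz":0},
])

```text
time: 17.1
ee_pos: [535.5, 111.5, 30.3]
eef_rot: [-0.183, -3.111, 0.004]
ft_force: [-22.8, 1.6, 17.5]
width: -0.003
gripper_force: 11.3
```

Request:
arm_command([
  {"x":5,"y":0,"z":0,"wx":0,"wy":0,"wz":0},
  {"x":15,"y":0,"z":0,"wx":0,"wy":0,"wz":0},
  {"x":40,"y":0,"z":0,"wx":0,"wy":0,"wz":0},
  {"x":75,"y":0,"z":-10,"wx":0,"wy":0,"wz":0},
  {"x":105,"y":0,"z":-50,"wx":0,"wy":0,"wz":0},
  {"x":115,"y":0,"z":-100,"wx":0,"wy":0,"wz":0},
  {"x":115,"y":0,"z":-150,"wx":0,"wy":0,"wz":0},
  {"x":115,"y":0,"z":-150,"wx":0,"wy":0,"wz":0},
])

```text
time: 18.1
ee_pos: [439.3, 125.3, 187.6]
eef_rot: [0.188, 3.121, 0.011]
ft_force: [0.6, -0.1, -0.7]
width: 0.0
gripper_force: 0.0
```

```bash
python3 - <<'E'
from h import *
o=get_obs();print(o["ee_pos"],o["ft_force"],o["time"])
f=grab_frame("wrist");t=grab_frame("top")
import pickle;pickle.dump((f,t),open("ft.pkl","wb"))
cv2.imwrite("pics/w6.png",np.hstack([f["img"],cv2.copyMakeBorder(cv2.resize(t["img"][150:250,215:315],(160,160)),0,240,0,0,0)]))
E
```

```text
[439.30134027 125.33647557 187.57393782] [ 0.56095677 -0.13528024 -0.66170968] 18.1
```

View pics/w6.png

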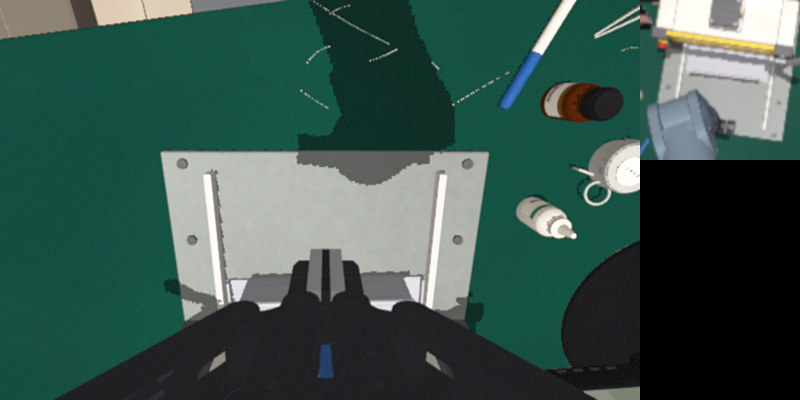

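```bash
python3 - <<'E'
from h import *
import pickle;f,t=pickle.load(open("ft.pkl","rb"))
O,P=press()
g=cv2.cvtColor(f["img"],cv2.COLOR_BGR2GRAY)
for c in(270,280,385):print(c,[int(v) for v in g[264:312,c]])
for p,z in(((240,152),8),((450,152),8),((260,276),8),((390,276),8),((260,303),55),((390,303),55)):print(p,z,(P.T@(onz(f,*p,z)-O)).round(1))
E
```

```text
270 [181, 182, 182, 183, 182, 181, 181, 185, 177, 128, 94, 93, 95, 97, 101, 105, 107, 108, 108, 107, 107, 107, 108, 111, 115, 110, 110, 108, 108, 109, 110, 113, 112, 105, 106, 106, 104, 119, 152, 191, 228, 241, 232, 218, 184, 110, 44, 30]
280 [180, 181, 180, 181, 181, 177, 179, 178, 183, 176, 129, 96, 93, 97, 103, 104, 108, 107, 108, 108, 106, 109, 111, 112, 111, 111, 111, 111, 110, 108, 111, 112, 109, 111, 108, 105, 111, 123, 152, 170, 156, 109, 51, 30, 30, 32, 31, 34]
385 [179, 181, 180, 181, 180, 181, 181, 163, 118, 98, 95, 99, 108, 108, 107, 110, 108, 107, 109, 107, 109, 110, 111, 109, 110, 108, 110, 108, 111, 114, 111, 112, 105, 108, 109, 126, 163, 195, 227, 229, 224, 221, 223, 230, 230, 191, 107, 41]
(240, 152) 8 [-192.6  -75.1    8. ]
(450, 152) 8 [-191.9  118.3    8. ]
(260, 276) 8 [-63.7 -64.5   8. ]
(390, 276) 8 [-62.8  70.    8. ]
(260, 303) 55 [-63.3 -56.5  55. ]
(390, 303) 55 [-62.4  61.4  55. ]
```

```bash
python3 - <<'E'
from h import *
O,P=press();Rt=toolR()*R.from_rotvec([0,-.3,0])
rel(O+P@[-115,0,120],Rt);rel(O+P@[-115,0,24],Rt)
print(get_obs()["joint_positions"].round(2))
E
```

```text
ee [435.4 124.  183.1] t 18.2 shift [-61.5  -0.5  63.4] turn [ 0.002 -0.295 -0.002]
ee [435.4 124.  183.1] t 18.2 shift [-61.1  -0.8 159.4] turn [ 0.002 -0.295 -0.002]
[-0.51  0.06  0.15  2.11 -0.01  0.97  1.09]
```

Request:
arm_command([
  {"x":-15,"y":0,"z":30,"wx":0,"wy":-0.1,"wz":0},
  {"x":-30,"y":0,"z":60,"wx":0,"wy":-0.2,"wz":0},
  {"x":-40,"y":0,"z":95,"wx":0,"wy":-0.3,"wz":0},
  {"x":-40,"y":0,"z":130,"wx":0,"wy":-0.3,"wz":0},
  {"x":-40,"y":0,"z":155,"wx":0,"wy":-0.3,"wz":0},
  {"x":-40,"y":0,"z":159,"wx":0,"wy":-0.3,"wz":0},
  {"x":-55,"y":0,"z":159,"wx":0,"wy":-0.3,"wz":0},
  {"x":-70,"y":0,"z":159,"wx":0,"wy":-0.3,"wz":0},
  {"x":-85,"y":0,"z":159,"wx":0,"wy":-0.3,"wz":0},
  {"x":-90,"y":0,"z":159,"wx":0,"wy":-0.3,"wz":0},
])

```text
time: 19.45
ee_pos: [524.8, 112.8, 23.4]
eef_rot: [0.172, 2.835, -0.025]
ft_force: [0.0, -0.9, 0.5]
width: 0.003
gripper_force: 0.0
```

```bash
python3 - <<'E'
from h import *
O,P=press();o=get_obs();print(P.T@(o["ee_pos"]-O),o["ft_force"],P.T@R.from_rotvec(o["eef_rot"]).as_matrix()[:,2])
E
```

```text
[-8.66608809e+01 -2.65057125e-02  2.33595501e+01] [ 0.00972756 -0.91778941  0.47565748] [ 2.97408193e-01  3.94465979e-04 -9.54750340e-01]
```

Request:
arm_command([
  {"x":-4,"y":0,"z":1.2,"wx":0,"wy":0,"wz":0},
  {"x":-8,"y":0,"z":2.5,"wx":0,"wy":0,"wz":0},
  {"x":-11,"y":0,"z":3.4,"wx":0,"wy":0,"wz":0},
  {"x":-13,"y":0,"z":4.0,"wx":0,"wy":0,"wz":0},
  {"x":-15,"y":0,"z":4.7,"wx":0,"wy":0,"wz":0},
  {"x":-17,"y":0,"z":5.3,"wx":0,"wy":0,"wz":0},
  {"x":-17,"y":0,"z":5.3,"wx":0,"wy":0,"wz":0},
])

```text
time: 20.32
ee_pos: [538.6, 111.0, 21.8]
eef_rot: [0.169, 2.84, -0.027]
ft_force: [-4.2, 0.8, 3.1]
width: 0.003
gripper_force: 2.4
```

```bash
python3 - <<'E'
from h import *
O,P=press();o=get_obs();print(P.T@(o["ee_pos"]-O),o["ft_force"],P.T@R.from_rotvec(o["eef_rot"]).as_matrix()[:,2])
E
```

```text
[-72.81408919  -0.13804619  21.81640969] [-4.22225922  0.77347741  3.12695213] [ 0.29245082 -0.00124524 -0.95627975]
```

Request:
arm_command([
  {"x":-3,"y":0,"z":0.9,"wx":0,"wy":0,"wz":0},
  {"x":-6,"y":0,"z":1.9,"wx":0,"wy":0,"wz":0},
  {"x":-9,"y":0,"z":2.8,"wx":0,"wy":0,"wz":0},
  {"x":-11,"y":0,"z":3.4,"wx":0,"wy":0,"wz":0},
  {"x":-11,"y":0,"z":3.4,"wx":0,"wy":0,"wz":0},
])

```text
time: 20.95
ee_pos: [539.1, 110.2, 17.8]
eef_rot: [0.166, 2.859, -0.035]
ft_force: [-25.4, 4.0, 17.4]
width: -0.0
gripper_force: 12.4
```

```bash
python3 - <<'E'
from h import *
O,P=press();o=get_obs();print(P.T@(o["ee_pos"]-O),o["ft_force"],P.T@R.from_rotvec(o["eef_rot"]).as_matrix()[:,2])
E
```

```text
[-72.2247657   -0.86298824  17.76539329] [-25.39926373   3.96972838  17.3750474 ] [ 0.27494159 -0.00726455 -0.96143349]
```

Request:
arm_command([
  {"x":8,"y":0,"z":-4,"wx":0,"wy":0,"wz":0},
  {"x":20,"y":0,"z":-8,"wx":0,"wy":0,"wz":0},
  {"x":45,"y":0,"z":-16,"wx":0,"wy":0.05,"wz":0},
  {"x":65,"y":0,"z":-40,"wx":0,"wy":0.1,"wz":0},
  {"x":75,"y":0,"z":-90,"wx":0,"wy":0.2,"wz":0},
  {"x":75,"y":0,"z":-140,"wx":0,"wy":0.3,"wz":0},
  {"x":75,"y":0,"z":-150,"wx":0,"wy":0.3,"wz":0},
  {"x":75,"y":0,"z":-150,"wx":0,"wy":0.3,"wz":0},
])

```text
time: 21.95
ee_pos: [437.8, 123.1, 144.4]
eef_rot: [0.189, 3.133, 0.001]
ft_force: [-0.7, -0.6, -0.1]
width: 0.003
gripper_force: 0.0
```

```bash
python3 - <<'E'
from h import *
O,P=press();o=get_obs();print(P.T@(o["ee_pos"]-O),o["ft_force"],abs(o["qd"]).max())
f=grab_frame("wrist");g=cv2.cvtColor(f["img"],cv2.COLOR_BGR2GRAY).astype(float)
for c in(230,250,270,385,400):
    d=np.diff(g[:,c]);r0=100+np.argmax(abs(d[100:200]));i=220+np.argmin(d[220:310])
    print(c,r0,i,(P.T@(onz(f,c,r0+.5,8)-O)).round(1),(P.T@(onz(f,c,i+.5,8)-O)).round(1))
s=grab_frame("scene")["img"][155:310,200:400]
cv2.imwrite("pics/w7.png",np.hstack([cv2.resize(f["img"],(400,250)),cv2.resize(s,(400,250))]))
E
```

```text
[-1.74359345e+02 -1.33924311e-01  1.44398956e+02] [-0.72784856 -0.62887058 -0.14294142] 0.03914552198283808
230 163 303 [-193.6  -77.2    8. ] [-63.5 -88.1   8. ]
250 163 300 [-193.6  -61.1    8. ] [-66.6 -69.6   8. ]
270 163 299 [-193.5  -45.     8. ] [-67.6 -51.3   8. ]
385 162 299 [-194.1   47.6    8. ] [-67.3  53.7   8. ]
400 199 300 [-162.9   61.6    8. ] [-66.3  67.5   8. ]
```

View pics/w7.png

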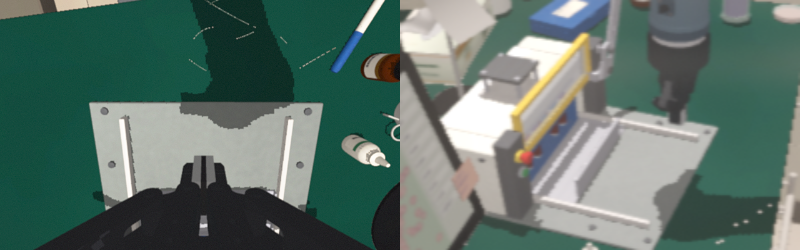

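```bash
python3 -c "
from station import *
print(hand_in())"
```

```text
the job is handed in; nothing more can be done
None
```

I handed in the job at about 22 s: the guard hangs hooked on the stud, the tray was pushed twice with 23–25 N to the same firm stop, and I saw no contact with the bottles or jar. No verdict came back, and my camera reading of the flange (64–67 mm in front of the press origin; the limit is 65.5) is too coarse to prove it is within 4 mm.

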